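Bring a freshly loaded label printer into service

ROBOT

A 7-joint arm with a two-finger parallel gripper is mounted at the origin on a cart in front of the work surface, level with it; the furniture and walls round the work are solid. World frame = base frame: x ahead of the robot, y to its left, z up, the work surface at z = 0. Lengths are in m, angles in rad, forces in N, time in s.
With the tool pointing down it reaches from about 0.4 to 0.875 m from the base axis. Payload 19.3 kg.
Tool frame: the origin (TCP) lies on the centre line of the jaws, within the pads' length; the fingertips stand 14 mm ahead of it and the grasp point (between the pads) lies 5 mm behind it (bot.tip_extent is the distance from the TCP to the fingertips, in m); z points along the fingers, y is the line along which they close (so a half turn about z gives the same grasp; the last joint's range is limited). The gripper opens to 85 mm and grips with 20 to 120 N. Pads are 22 mm wide; open, the fingers measure 114 mm over their backs; the gripper's body (76 mm by 85 mm) begins 54 mm behind the grasp point. The pads swing forward as they close: fully open they stand 13 mm farther back than shut.
Start: joints at [1.044, 0.521, -0.036, 1.599, 0.021, 1.021, -0.113], TCP at [0.276, -0.561, 0.245] pointing down, gripper open.
Joint ranges: [-2.91, 2.91], [-0.3, 2.13], [-1.5, 1.42], [0.17, 2.43], [-1.26, 4.41], [0.16, 1.93], [-2.52, 2.52]. Speed limits (rad/s): [1.89, 1.89, 2.39, 2.39, 3.01, 3.01, 3.01].

INTERFACE

Orientations are given as [roll, pitch, yaw] about the fixed x, y, z axes, in that order (R = Rz(yaw) Ry(pitch) Rx(roll)).
In Python, from workcell import monitor, grab_frame, camera_model, bot gives the robot as it stands.
- The arm moves only by the tool move_arm, never from a script. Its argument "moves" is a list of rows, each a list of 4 numbers: the shift along the world's x, y, z in mm, then the turn about the world's z in rad. A call has 1 to 12 rows; each row is the pose to reach, as a shift and turn from the pose commanded when the call began; what a row does not reach only later rows make up. A row lasts 1/8 s, in which the tool goes at most 62.5 mm and 10.7 degrees, less where a joint would pass 70% of its speed; a pose out of reach is approached as far as the arm can. A call with a gripper value outside its range is refused whole. "gripper" is the opening, from 0 (shut) to 1 (fully open), set as the call begins (left out, the last holds). The fingers move at their own pace and stop on an object; "newtons" is the grip in N (left out, the last holds). Time passes only in rows, so rows that repeat a pose let the fingers close. It gives the time, the measured TCP pose, the force, the opening and the grip force at its end, in the units of the state.
- monitor.observe(): the state, without advancing time (a new reading comes with each control period).
- grab_frame(name): name is "scene" or "top" or "wrist"; returns the picture (400x640x3 uint8, blue, green, red); there is no depth.
- camera_model(name): a dict with "vfov" (degrees; the focal length in pixels is half the picture's height over the tangent of half this angle, whatever the lens; pixels are square), "cx", "cy" (the principal point, pixels), "R" (3x3) and "t" (3): a world point X has camera coordinates R X + t; the wrist camera has in their place "T_tool_cam" (4x4, takes a point from camera to tool coordinates, whose origin is the TCP and whose axes are the flange's). Camera axes: x right, y down, z forward; pixel columns grow to the right and rows downward; lengths in m; the calibration is good to about 2 mm. The wrist camera is an equidistant fisheye: a pixel r from the principal point sees the ray r / f radians off the axis. A picture is of the moment at which its call begins: read the wrist's pose just before it. camera_model takes no time and is no camera call.
- bot.job_done(): hands the job in; it is judged then, once.
The state is a dict: "clock": time; "qpos": joint angles; "qd": joint speeds; "joint_efforts": joint torques, N m; "position": TCP position; "tool_rot": TCP orientation; "force": force on the tool from outside, world axes, zero at the start; "moment": the same for the moment, N m; "grip_width": finger opening in m; "finger_force": force on a finger pad.
Only numpy, scipy, OpenCV 4.12 (cv2) and the standard library are available. Lean on these libraries where they do the work, as an engineer would, in place of code of your own. Each camera call takes 0.05 s, during which the arm holds its last target. There are 200 camera calls.

TASK

The jar-label printer has just been given a new roll and stands with its cover up. Working with the fingertips only, push the cover down until it is fully shut, then switch the printer on by pressing down the raised end of its rocker switch, then press the oblong feed key down and let it go so that it advances to the first label. Press everything lightly, keep that order, leave the printer standing where it is (do not pick it up or shove it) and do not disturb the jars and the pen beside it.

Things in the scene. Friction and masses are not known exactly. Their poses are not given: they have to be found in the camera images.
- label_printer: white desktop label printer, 145 mm deep (x), 130 wide (y), 92 high shut, 1.2 kg, loose on rubber feet. Origin: centre of its underside; own +x points to its rear, +y to its left seen from the robot, z up; its front faces the robot within 0.5 rad. Front 47 mm: level deck, 60 mm high, with two black controls, centres 52 mm ahead of the origin; behind it the cover, 31 mm higher than the deck
- printer_cover (a joint): angle of the cover in rad: 0 fully shut, about 0.5 to 0.9 at the start (open, front edge up), 1.3 at most. The stiff friction hinge leaves the cover where it is let go; it takes about 1 to 2 N at the front edge to push it down. There is no latch: it comes to rest on a firm stop at 0, so press it home slowly
- cover_hinge (a point): point on the cover's hinge axis, mid-width, fixed to the printer at its rear, 62 mm behind the printer's origin and 81 mm above the worktop; the axis runs along the printer's y
- cover_edge (a point): middle of the free front edge of the cover on its outer face: 92 mm ahead of the hinge axis and 10 mm above it when shut (then 91 mm above the worktop), moving with the cover. The cover is a slab 12 mm thick, 130 mm wide; a lip 50 mm wide sticks out 8 mm ahead of the edge, 5 mm below the outer face
- power_rocker (a joint): angle of the rocker power switch in rad: 0 off (its left, outer end stands up), 0.4 on (that end fully down). It stays as it is left; about 2 N on the raised end moves it
- rocker_raised_end (a point): spot to press on the rocker: on its top face, 14 mm left (+y) of its pivot, moving with it; about 69 mm above the worktop when off and 63 mm when on (9 and 3 mm above the deck). The rocker is 38 mm long along the printer's y and 22 mm wide, and its pivot is 36 mm left of the printer's middle
- feed_key (a joint): travel of the feed key in m: 0 up, 0.006 at its stop; soft spring, about 0.85 N per mm (5 N at the stop), comes up by itself. It works from 3 mm down on
- feed_key_top (a point): centre of the top of the oblong feed key (32 mm along the printer's y, 14 mm wide), 67 mm above the worktop when up, 7 mm above the deck; 32 mm right (-y) of the printer's middle
- plain_spice_jar: bystander: square spice jar with black lid and no label, 46 x 46 x 97 mm, standing left of the printer; origin at the centre of its underside
- labelled_spice_jar: bystander: square spice jar with black lid and a small paper label, 46 x 46 x 97 mm, standing left of the printer; origin at the centre of its underside
- marker_pen: bystander: marker pen, 135 mm long (its y), 17 mm thick, lying right of the printer; origin at the middle of its underside
- small_clip_jar: bystander: small glass jar with wire clip and lid, 95 x 69 x 100 mm, standing right of the printer; origin at the centre of its underside

How it is judged:
By the outcome, as a careful person would: the job done as asked, in the order asked, and still so for the second after the job is handed in, with the robot touching nothing.
It also fails if it takes over 51 s, if anything falls off the work surface, if the arm or the gripper's body presses on something with over 40 N, if the wrist force passes 120 N, or if a joint passes its speed limit or range.

## Working session

There is one attempt and no reset: what is moved stays moved. The work goes in short steps, Python scripts to look and compute and a tool call to move; the robot and the scene stay as the last step left them, time stands still between calls to the robot, and variables do not carry over. Pictures are saved under pics/ and viewed, at most 10 in all, crops included, and the job is handed in when it is done.

Besides the shell and the picture viewer there is one more tool, called by a JSON object that holds its "fn" and its "kwargs". move_arm: Moves the arm, as the interface text tells. Its arguments: {"type":"object","properties":{"moves":{"type":"array","items":{"type":"array","items":{"type":"number"}}},"gripper":{"type":"number"},"newtons":{"type":"number"}},"required":["moves"]}

```bash
mkdir -p pics
python3 - <<'E'
from workcell import monitor, grab_frame, camera_model, bot
import cv2
s=monitor.observe();print(s)
for n in("scene","top"):
    cv2.imwrite(f"pics/{n}0.png",grab_frame(n));print(n,camera_model(n))
E
```

```text
{'clock': 0.0, 'qpos': array([ 1.0437854 ,  0.52204681, -0.03631684,  1.5999938 ,  0.02122558,
        1.0211319 , -0.11280046]), 'qd': array([-0.00011591, -0.00087005, -0.00025836, -0.00034242,  0.00111882,
        0.00109197,  0.00116831]), 'joint_efforts': array([-3.74654237e-04, -9.27093315e+01,  1.97959878e+00, -3.69927049e+01,
        1.78170204e-02,  8.14177038e-03,  1.07577287e-04]), 'position': array([ 0.27549056, -0.5606418 ,  0.24471051]), 'tool_rot': array([-3.14040378e+00,  1.13363779e-04,  4.56804530e-01]), 'force': array([ 0.12127969, -0.15237884,  0.23159787]), 'moment': array([ 0.0499941 ,  0.02954554, -0.06224309]), 'finger_force': 0.0, 'grip_width': 0.0856947301237794}
scene {'vfov': 53.067871376416434, 'cx': 322.243958855883, 'cy': 201.66138426741537, 'R': array([[-0.72476256, -0.68898859, -0.00373671],
       [-0.36498519,  0.38852475, -0.84606993],
       [ 0.58438433, -0.61183596, -0.53305882]]), 't': array([0.42535333, 0.27895556, 0.70227   ])}
top {'vfov': 55.72761237178518, 'cx': 321.5382538789057, 'cy': 195.72730865919178, 'R': array([[ 0.01043676, -0.99986841, -0.01241958],
       [-0.98604115, -0.00822681, -0.16629842],
       [ 0.16617437,  0.01398183, -0.98599726]]), 't': array([0.049393  , 0.54060699, 0.88292288])}
```

Run:
```python
import cv2
a=cv2.imread("pics/scene0.png");b=cv2.imread("pics/top0.png")
cv2.imwrite("pics/s2.png",cv2.resize(a,(800,500)));cv2.imwrite("pics/t2.png",cv2.resize(b,(800,500)))
```

```text
(no output)
```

View pics/s2.png

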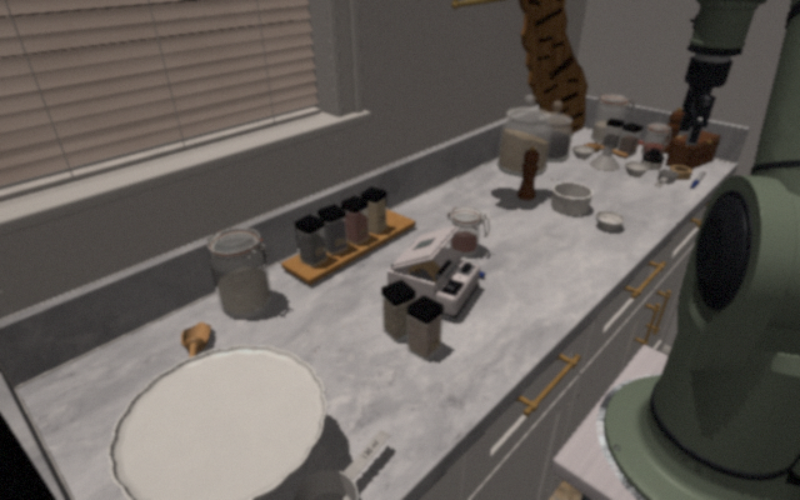

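View pics/t2.png

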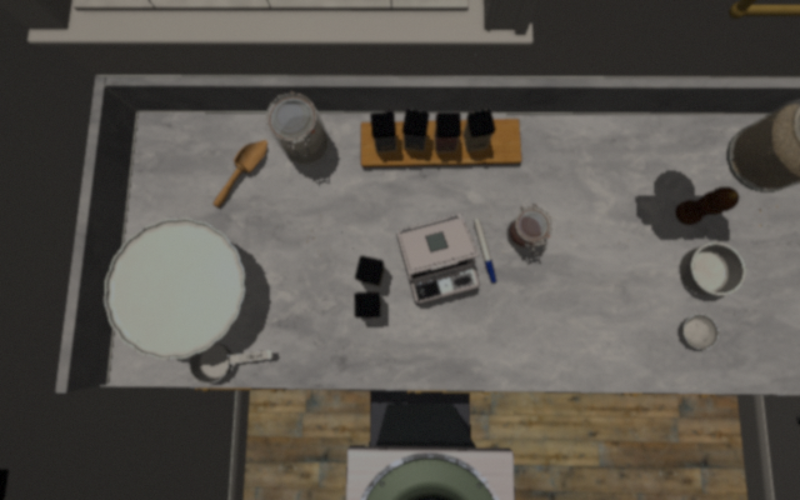

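The printer is at about (440,262) in the enlarged top view with its cover half up. The two jars are left of it at about (368,285), the pen is right at about (487,250), and the clip jar is at about (530,230). I'll enlarge both views.

Run:
```python
import cv2,numpy as np
a=cv2.imread("pics/scene0.png");b=cv2.imread("pics/top0.png")
def crop(im,x,y,w,h,k):
    c=cv2.resize(im[y:y+h,x:x+w],None,fx=k,fy=k,interpolation=cv2.INTER_CUBIC)
    c=np.clip(c.astype(float)*1.3,0,255).astype(np.uint8)
    for i in range(0,w,10):cv2.putText(c,str(x+i),(i*k,8),0,.3,(0,255,255));cv2.line(c,(i*k,10),(i*k,16),(0,255,255))
    for i in range(0,h,10):cv2.putText(c,str(y+i),(0,i*k+4),0,.3,(0,255,255));cv2.line(c,(22,i*k),(28,i*k),(0,255,255))
    return c
cv2.imwrite("pics/tc.png",crop(b,310,165,80,80,7));cv2.imwrite("pics/sc.png",crop(a,300,180,95,75,8))
```

```text
(no output)
```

View pics/tc.png

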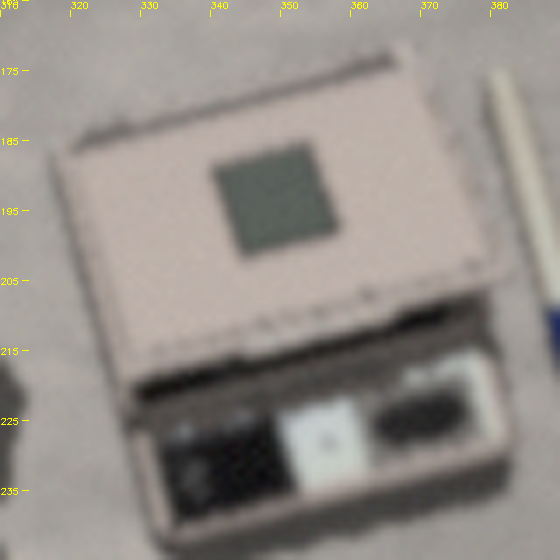

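View pics/sc.png

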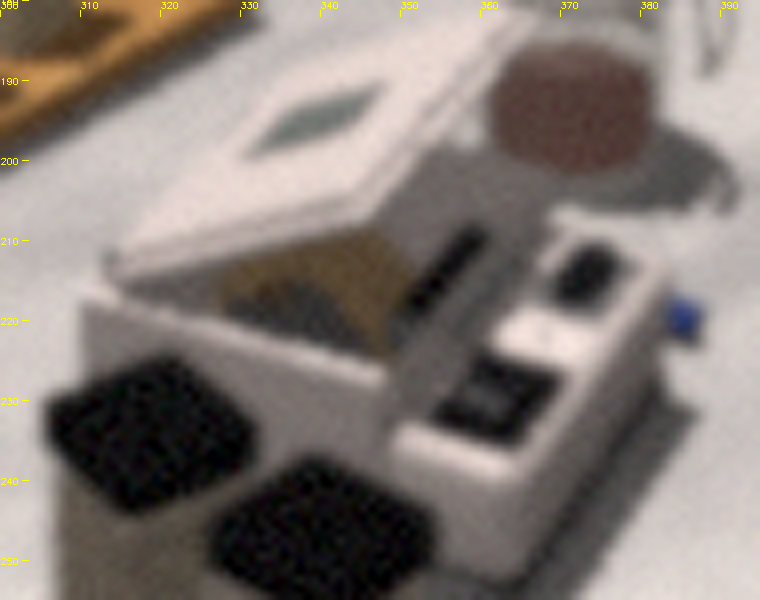

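Top view: the rocker is centred at (342.6,232.4) and the key at (370.3,224.3). The deck's front corners are (332.6,241.4) and (382.1,231), and the cover's front corners are (327.4,218.6) and (380.7,205.7). Scene view: rocker (362.5,229.8), key (373.4,214.4), cover corners about (343.8,203.7) and (366.9,181.9). Next I'll fit pose and angle.

```bash
cat > fit.py <<'E'
from workcell import camera_model
import numpy as np
from scipy.optimize import least_squares
C={n:camera_model(n) for n in("top","scene")}
def proj(n,X):
    c=C[n];p=c["R"]@X+c["t"];f=200/np.tan(np.radians(c["vfov"]/2))
    return np.array([c["cx"],c["cy"]])+f*p[:2]/p[2]
def pt(v,l):
    x,y,yaw,a=v
    if l[0]=='c':
        d,h=.092,.010; ca,sa=np.cos(a),np.sin(a)
        l=(.062-(d*ca-h*sa),l[1],.081+d*sa+h*ca)
        # front edge: radial d ahead, h above; opening raises the front
        l=(.062-d*ca+h*sa,l[1],l[2])
    c,s=np.cos(yaw),np.sin(yaw)
    return np.array([x+c*l[0]-s*l[1],y+s*l[0]+c*l[1],l[2]])
R=(-.052,.036,.065);K=(-.052,-.032,.067);FL=(-.0725,.065,.06);FR=(-.0725,-.065,.06);CL=('c',.065);CR=('c',-.065)
O=[("top",R,342.6,232.4),("top",K,370.3,224.3),("top",FL,332.6,241.4),("top",FR,382.1,231),("top",CL,327.4,218.6),("top",CR,380.7,205.7),
("scene",R,362.5,229.8),("scene",K,373.4,214.4),("scene",FL,363.1,239),("scene",FR,383.1,213.1),("scene",CL,343.8,203.7),("scene",CR,366.9,181.9)]
def res(v):return np.concatenate([proj(n,pt(v,l))-[a,b] for n,l,a,b in O])
if __name__=="__main__":
    s=least_squares(res,[.55,0,0,.6],loss="soft_l1");print(s.x.round(4));print(res(s.x).reshape(-1,2).round(1))
    v=s.x
    print("rocker pivot",pt(v,R),"raised",pt(v,(-.052,.05,.069)),"key",pt(v,K),"edge",pt(v,('c',0)),"shut",pt((*v[:3],0),('c',0)))
    for n,(x,y),z in [("jar1",(370,271),.097),("jar2",(368,306),.097),("pen top",(479,222),.01),("pen bot",(491,280),.01),("clipjar",(532,228),.09)]:
        c=C["top"];f=200/np.tan(np.radians(c["vfov"]/2));d=c["R"].T@np.array([(x/1.25-c["cx"])/f,(y/1.25-c["cy"])/f,1]);o=-c["R"].T@c["t"];print(n,(o+d*(z-o[2])/d[2]).round(3))
E
python3 fit.py
```

```text
[ 0.5106 -0.0143  0.2468  0.438 ]
[[-1.8 -0.9]
 [-1.6  0.4]
 [-1.7  1.6]
 [ 2.  -0.9]
 [-2.1 -1.5]
 [ 1.5 -2.3]
 [-0.3 -1.2]
 [ 0.5 -0.9]
 [ 2.   0.7]
 [ 3.5 -1.5]
 [-0.   3.6]
 [ 0.8  0.1]]
rocker pivot [0.45141733 0.00789073 0.065     ] raised [0.44799764 0.02146666 0.069     ] key [ 0.46802726 -0.05804947  0.067     ] edge [ 0.49408061 -0.0184872   0.12907895] shut [ 0.48154442 -0.02164499  0.091     ]
jar1 [0.482 0.112 0.097]
jar2 [0.418 0.114 0.097]
pen top [ 0.595 -0.103  0.01 ]
pen bot [ 0.476 -0.125  0.01 ]
clipjar [ 0.566 -0.189  0.09 ]
```

{"fn": "move_arm", "kwargs": {"moves": [[17, 54, 8, -0.02], [34, 108, 15, -0.04], [51, 162, 15, -0.06], [68, 216, 15, -0.08], [84, 270, 15, -0.1], [100, 324, 15, -0.12], [116, 378, 15, -0.14], [132, 432, 15, -0.16], [148, 486, 15, -0.19], [165, 541, 15, -0.21], [165, 541, 15, -0.21], [165, 541, 15, -0.21]], "gripper": 0}}

```text
clock: 1.6
position: [0.4404, -0.0202, 0.2601]
tool_rot: [3.142, 0.001, 0.247]
force: [-0.2, -0.5, 0.8]
grip_width: 0.0001
finger_force: 0.0
```

Run:
```python
from workcell import monitor, grab_frame, camera_model
import cv2,numpy as np
s=monitor.observe();im=grab_frame("wrist");cv2.imwrite("pics/w1.png",im)
np.save("w1.npy",np.r_[s["position"],s["tool_rot"]]);print(s["clock"],s["position"],s["tool_rot"],s["force"],s["grip_width"]);print(camera_model("wrist"))
cv2.imwrite("pics/w1b.png",cv2.resize(im,(800,500)))
```

```text
1.6 [ 0.44038543 -0.02024464  0.26009143] [3.14153285e+00 6.52519476e-04 2.47054242e-01] [-0.21625351 -0.50886396  0.75808371] 9.342477044143879e-05
{'vfov': 65.70646984690485, 'cx': 316.7382783507323, 'cy': 199.18231523482132, 'T_tool_cam': array([[ 2.20574071e-04, -9.57153719e-01, -2.89580229e-01,
         7.36794664e-02],
       [ 9.99999321e-01, -1.20151238e-04,  1.15883991e-03,
         7.66328603e-04],
       [-1.14398135e-03, -2.89580288e-01,  9.57153043e-01,
        -1.29132337e-01],
       [ 0.00000000e+00,  0.00000000e+00,  0.00000000e+00,
         1.00000000e+00]])}
```

View pics/w1b.png

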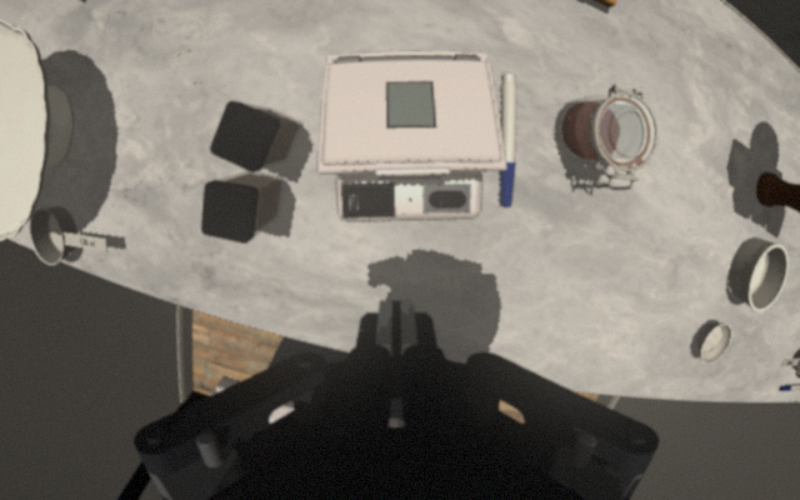

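The printer is upright in the wrist view at about (410,135), aligned with the tool. Its deck runs from (337,178) to (481,220). I'll take one enlarged crop for exact pixels.

Run:
```python
import cv2,numpy as np
b=cv2.imread("pics/w1.png");x,y,w,h,k=248,120,160,62,5
c=cv2.resize(b[y:y+h,x:x+w],None,fx=k,fy=k,interpolation=cv2.INTER_CUBIC)
c=np.clip(c.astype(float)*1.3,0,255).astype(np.uint8)
for i in range(2,w,10):cv2.putText(c,str(x+i),(i*k,8),0,.3,(0,0,255));cv2.line(c,(i*k,10),(i*k,16),(0,0,255))
for i in range(0,h,10):cv2.putText(c,str(y+i),(0,i*k+4),0,.3,(0,0,255));cv2.line(c,(22,i*k),(28,i*k),(0,0,255))
cv2.imwrite("pics/w1c.png",c)
```

```text
(no output)
```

View pics/w1c.png

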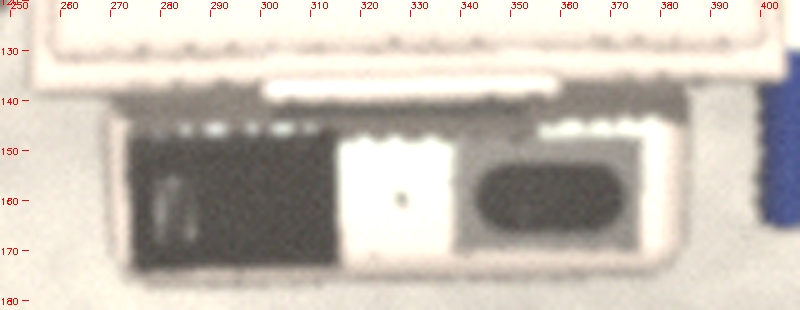

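Wrist pixels: key centre (357.8,159.6), rocker centre (295,160.7), deck front edge at row ~174.4 between columns 270 and 385. The cover's front corners are (254.6,138.4) and (405.6,135.6). I'll refit with these.

```bash
cat > fit2.py <<'E'
from fit import *
from scipy.spatial.transform import Rotation as Ro
c=camera_model("wrist");P=np.load("w1.npy")
T=np.eye(4);T[:3,:3]=Ro.from_euler("xyz",P[3:]).as_matrix();T[:3,3]=P[:3];W=np.linalg.inv(T@c["T_tool_cam"])
f=200/np.tan(np.radians(c["vfov"]/2))
def wp(X):
    p=W[:3,:3]@X+W[:3,3];r=np.hypot(p[0],p[1]);th=np.arctan2(r,p[2])
    return np.array([c["cx"],c["cy"]])+f*th*p[:2]/r
OW=[(R,295,160.7),(K,357.8,159.6),(CL,254.6,138.4),(CR,405.6,135.6)]
def rw(v):return np.concatenate([wp(pt(v,l))-[a,b] for l,a,b in OW])
s=least_squares(lambda v:np.r_[2*rw(v),.3*res(v)],[.51,0,.25,.5],loss="soft_l1");v=s.x
print(v.round(4));print(rw(v).reshape(-1,2).round(1));print(res(v).reshape(-1,2).round(1).tolist())
for n,l in dict(rocker=(-.052,.05,.069),key=K,edge=('c',0),push=(0,0,.091)).items():print(n,pt(v,l).round(4))
u=np.array([np.cos(v[2]),np.sin(v[2])]);print(u)
E
python3 fit2.py
```

```text
[ 0.5117 -0.0149  0.2707  0.3685]
[[-0.6  0.5]
 [ 0.8  0.5]
 [ 0.6 -0.5]
 [-1.6 -0.3]]
[[-1.0, -1.1], [-0.9, -0.5], [-0.6, 1.6], [2.7, -2.2], [-1.1, 0.3], [1.8, -1.8], [0.1, -1.7], [0.2, -1.5], [2.7, 0.1], [3.0, -2.2], [1.7, 5.9], [1.2, 2.0]]
rocker [0.4482 0.0194 0.069 ]
key [ 0.4702 -0.0596  0.067 ]
edge [ 0.4922 -0.0203  0.1235]
push [ 0.5117 -0.0149  0.091 ]
[0.9635749 0.2674386]
```

{"fn": "move_arm", "kwargs": {"moves": [[40, 4, -20, 0.01], [76, 6, -50, 0.015], [76, 6, -70, 0.015], [76, 6, -85, 0.015], [76, 6, -95, 0.015], [76, 6, -102, 0.015], [76, 6, -106, 0.015], [76, 6, -110, 0.015], [76, 6, -114, 0.015]]}}

```text
clock: 2.78
position: [0.5168, -0.0139, 0.1463]
tool_rot: [3.141, -0.0, 0.262]
force: [0.5, 0.5, -0.1]
grip_width: 0.0
finger_force: 0.0
```

{"fn": "move_arm", "kwargs": {"moves": [[0, 0, -4], [0, 0, -8], [0, 0, -12], [0, 0, -15], [0, 0, -18], [0, 0, -21], [0, 0, -24]]}}

```text
validation failed for argument at $.mo...
```

{"fn": "move_arm", "kwargs": {"moves": [[0, 0, -4, 0], [0, 0, -8, 0], [0, 0, -12, 0], [0, 0, -15, 0], [0, 0, -18, 0], [0, 0, -21, 0], [0, 0, -24, 0]]}}

```text
clock: 3.65
position: [0.5167, -0.0139, 0.1221]
tool_rot: [-3.142, 0.0, 0.262]
force: [-0.3, 0.4, 0.3]
grip_width: 0.0002
finger_force: 0.5
```

{"fn": "move_arm", "kwargs": {"moves": [[0, 0, -2, 0], [0, 0, -4, 0], [0, 0, -6, 0], [0, 0, -8, 0], [0, 0, -10, 0], [0, 0, -11, 0], [0, 0, -12, 0], [0, 0, -13, 0]]}}

```text
clock: 4.65
position: [0.5166, -0.0139, 0.1093]
tool_rot: [3.142, -0.0, 0.262]
force: [-0.9, 0.3, 2.0]
grip_width: -0.0002
finger_force: 0.5
```

{"fn": "move_arm", "kwargs": {"moves": [[0, 0, -1, 0], [0, 0, -1.5, 0], [0, 0, -2, 0], [0, 0, -2.5, 0], [0, 0, -3, 0], [0, 0, -3.5, 0]]}}

```text
clock: 5.4
position: [0.5166, -0.0139, 0.1058]
tool_rot: [-3.142, 0.0, 0.262]
force: [-0.7, 0.2, 0.8]
grip_width: -0.0
finger_force: 0.5
```

{"fn": "move_arm", "kwargs": {"moves": [[0, 0, -0.5, 0], [0, 0, -1, 0], [0, 0, -1.3, 0], [0, 0, -1.6, 0]]}}

```text
clock: 5.9
position: [0.5167, -0.0139, 0.1048]
tool_rot: [3.141, -0.0, 0.262]
force: [-6.6, -0.2, 19.9]
grip_width: 0.0003
finger_force: 10.3
```

The tip is at 90.8 mm against the firm stop, which matches fully shut. I'll lift off and look from above the deck.

{"fn": "move_arm", "kwargs": {"moves": [[0, 0, 2, 0], [0, 0, 20, 0], [-40, -5, 50, 0], [-76, -6, 100, 0], [-76, -6, 155, 0], [-76, -6, 155, 0]]}}

```text
clock: 6.65
position: [0.4421, -0.0199, 0.2628]
tool_rot: [3.14, -0.006, 0.261]
force: [1.3, -0.4, 0.1]
grip_width: 0.0
finger_force: 0.0
```

Run:
```python
from workcell import monitor, grab_frame
import cv2,numpy as np
s=monitor.observe();im=grab_frame("wrist");cv2.imwrite("pics/w2.png",im)
np.save("w2.npy",np.r_[s["position"],s["tool_rot"]]);print(s["clock"],s["position"],s["force"])
b=im;x,y,w,h,k=248,35,160,115,5
x,y,w,h=248,70,160,115
c=cv2.resize(b[y:y+h,x:x+w],None,fx=k,fy=k,interpolation=cv2.INTER_CUBIC)
c=np.clip(c.astype(float)*1.2,0,255).astype(np.uint8)
for i in range(2,w,10):cv2.putText(c,str(x+i),(i*k,8),0,.3,(0,0,255));cv2.line(c,(i*k,10),(i*k,16),(0,0,255))
for i in range(0,h,10):cv2.putText(c,str(y+i),(0,i*k+4),0,.3,(0,0,255));cv2.line(c,(22,i*k),(28,i*k),(0,0,255))
cv2.imwrite("pics/w2c.png",c)
```

```text
6.65 [ 0.44213848 -0.01992637  0.26275865] [ 1.29245706 -0.39955644  0.1161962 ]
```

View pics/w2c.png

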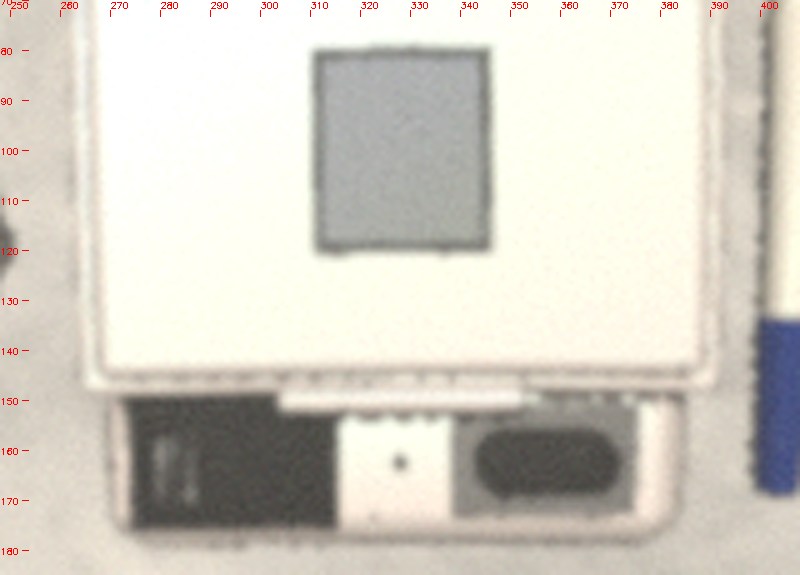

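The cover is shut: its front edge is at row ~147 and parallel to the deck. The key is at (357.4,162.6) and the rocker's raised-end mark at (283,164). Refitting before pressing.

```bash
cat > fit3.py <<'E'
import re
src=open("fit2.py").read().split("OW=")[0].replace("w1.npy","w2.npy");exec(src)
M=(-.052,.05,.069)
OW=[(M,283,163.5),(R,295,162.4),(K,357.4,162.6),(('c',.065),265.6,147.6),(('c',-.065),391,147)]
def rw(v):return np.concatenate([wp(pt((*v,0),l))-[a,b] for l,a,b in OW])
s=least_squares(rw,[.51,0,.25],loss="soft_l1");v=s.x
print(v.round(4));print(rw(v).reshape(-1,2).round(1).tolist())
for n,l in dict(rocker=M,key=K).items():
    p=pt((*v,0),l);print(n,p.round(4),((p-P[:3])*1000).round(1))
E
python3 fit3.py
```

```text
[ 0.5119 -0.0159  0.264 ]
[[-1.4, 0.4], [0.0, 0.8], [1.1, 0.8], [-2.0, -1.5], [3.8, -0.7]]
rocker [0.4487 0.0188 0.069 ] [   6.6   38.7 -193.8]
key [ 0.4701 -0.0604  0.067 ] [  27.9  -40.4 -195.8]
```

{"fn": "move_arm", "kwargs": {"moves": [[3, 25, -40, 0.002], [5, 42, -90, 0.002], [5, 42, -130, 0.002], [5, 42, -150, 0.002], [5, 42, -160, 0.002], [5, 42, -166, 0.002], [5, 42, -169, 0.002], [5, 42, -170, 0.002]]}}

```text
clock: 7.7
position: [0.4459, 0.022, 0.0895]
tool_rot: [3.141, -0.001, 0.264]
force: [-0.1, 1.0, 0.3]
grip_width: 0.0002
finger_force: 0.0
```

{"fn": "move_arm", "kwargs": {"moves": [[0, 0, -2, 0], [0, 0, -4, 0], [0, 0, -5, 0], [0, 0, -6, 0], [0, 0, -7, 0], [0, 0, -8, 0], [0, 0, -9, 0], [0, 0, -9.5, 0], [0, 0, -10, 0], [0, 0, -10.5, 0]]}}

```text
clock: 8.95
position: [0.4457, 0.0223, 0.0787]
tool_rot: [-3.141, -0.0, 0.264]
force: [-0.2, 3.6, 4.0]
grip_width: -0.0001
finger_force: 2.1
```

{"fn": "move_arm", "kwargs": {"moves": [[0, 0, -0.4, 0], [0, 0, -0.8, 0], [0, 0, -1.2, 0]]}}

```text
clock: 9.32
position: [0.4457, 0.0222, 0.0776]
tool_rot: [-3.142, -0.0, 0.264]
force: [-3.6, 2.8, 13.3]
grip_width: 0.0001
finger_force: 7.2
```

The tip stopped at 63.6 mm, as expected for fully on. I'll lift and check.

{"fn": "move_arm", "kwargs": {"moves": [[0, 0, 3, 0], [0, 0, 20, 0], [-5, -35, 75, 0], [-5, -42, 135, 0], [-5, -42, 182, 0], [-5, -42, 182, 0]]}}

```text
clock: 10.07
position: [0.4419, -0.0205, 0.2625]
tool_rot: [3.139, -0.005, 0.262]
force: [0.6, 0.1, -0.4]
grip_width: -0.0002
finger_force: 0.0
```

Run:
```python
from workcell import monitor, grab_frame
import cv2,numpy as np
s=monitor.observe();im=grab_frame("wrist");cv2.imwrite("pics/w3.png",im);print(s["clock"],s["position"],s["force"])
o=cv2.imread("pics/w2.png")
k=6
c=np.vstack([cv2.resize(i[140:185,255:388],None,fx=k,fy=k,interpolation=cv2.INTER_CUBIC) for i in(o,im)])
c=np.clip(255*(c/255.)**.55,0,255).astype(np.uint8);cv2.imwrite("pics/w3c.png",c)
```

```text
10.075 [ 0.44185904 -0.02053731  0.26254251] [ 0.5562088   0.09717293 -0.37676097]
```

View pics/w3c.png

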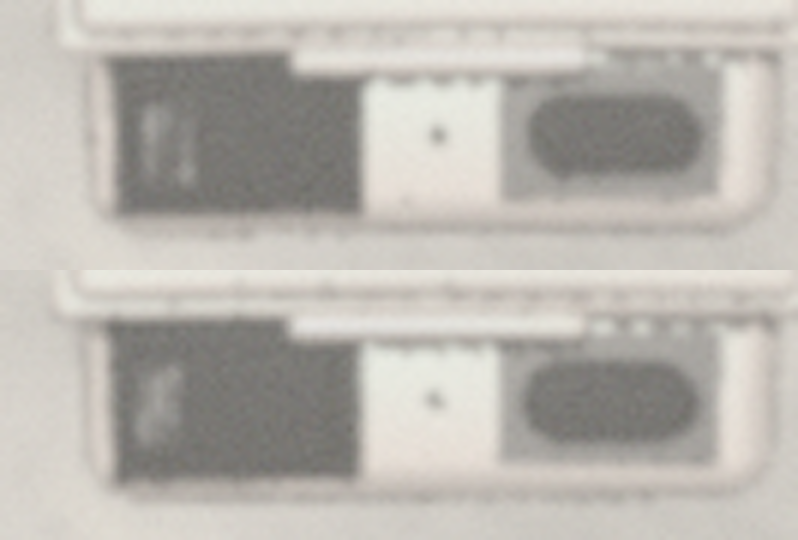

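Printer unmoved, and the rocker's end mark now looks different. I'll do a light confirming press nearer the named spot (14 mm from the pivot), fully within the rocker's length.

{"fn": "move_arm", "kwargs": {"moves": [[3, 25, -40, 0.002], [6, 38.5, -90, 0.002], [6, 38.5, -140, 0.002], [6, 38.5, -165, 0.002], [6, 38.5, -174, 0.002], [6, 38.5, -177, 0.002], [6, 38.5, -179, 0.002], [6, 38.5, -180, 0.002], [6, 38.5, -180.5, 0.002]]}}

```text
clock: 11.25
position: [0.4469, 0.0185, 0.0794]
tool_rot: [3.141, -0.001, 0.266]
force: [-0.0, 0.7, -0.8]
grip_width: 0.0002
finger_force: 0.0
```

{"fn": "move_arm", "kwargs": {"moves": [[0, 0, -0.4, 0], [0, 0, -0.8, 0], [0, 0, -0.8, 0]]}}

```text
clock: 11.62
position: [0.4469, 0.0185, 0.0786]
tool_rot: [3.141, -0.001, 0.266]
force: [-1.3, -0.7, 11.1]
grip_width: -0.0004
finger_force: 5.2
```

It stopped again at 64.6 mm, right where a fully-on rocker should be at this spot. Now the feed key.

{"fn": "move_arm", "kwargs": {"moves": [[0, 0, 4, 0], [0, 0, 25, 0], [10, -40, 30, 0], [21, -79.5, 25, 0], [21, -79.5, 12, 0], [21, -79.5, 7, 0], [21, -79.5, 5, 0], [21, -79.5, 4, 0], [21, -79.5, 4, 0]]}}

```text
clock: 12.75
position: [0.4677, -0.0605, 0.0824]
tool_rot: [3.142, -0.0, 0.267]
force: [0.5, 0.5, -0.4]
grip_width: 0.0004
finger_force: 0.0
```

{"fn": "move_arm", "kwargs": {"moves": [[0, 0, -1.5, 0], [0, 0, -2.5, 0], [0, 0, -3.5, 0], [0, 0, -4.5, 0], [0, 0, -5.5, 0], [0, 0, -6, 0], [0, 0, -6.2, 0], [0, 0, -6.2, 0]]}}

```text
clock: 13.75
position: [0.4678, -0.0609, 0.0761]
tool_rot: [3.142, -0.0, 0.266]
force: [0.5, 2.3, 3.9]
grip_width: -0.0001
finger_force: 2.1
```

3.9 N means about 4.6 mm of travel, past the 3 mm working point. Releasing and retreating.

{"fn": "move_arm", "kwargs": {"moves": [[0, 0, -0.4, 0], [0, 0, 2, 0], [0, 0, 5, 0], [0, 0, 8, 0], [0, 0, 30, 0], [-15, 20, 90, 0], [-26, 40, 150, 0], [-26, 40, 183, 0], [-26, 40, 183, 0], [-26, 40, 183, 0]]}}

```text
clock: 15.0
position: [0.4412, -0.0212, 0.2586]
tool_rot: [3.142, 0.001, 0.265]
force: [-0.3, -0.8, 1.2]
grip_width: -0.0002
finger_force: 0.0
```

Run:
```python
from workcell import monitor, grab_frame
import cv2,numpy as np
s=monitor.observe();im=grab_frame("wrist");cv2.imwrite("pics/w4.png",im);print(s["clock"],s["position"],s["force"])
cv2.imwrite("pics/w4c.png",cv2.resize(im[30:190,160:420],None,fx=3,fy=3,interpolation=cv2.INTER_CUBIC))
```

```text
15.0 [ 0.44124505 -0.02119012  0.25859274] [-0.30300043 -0.82941191  1.17146622]
```

View pics/w4c.png

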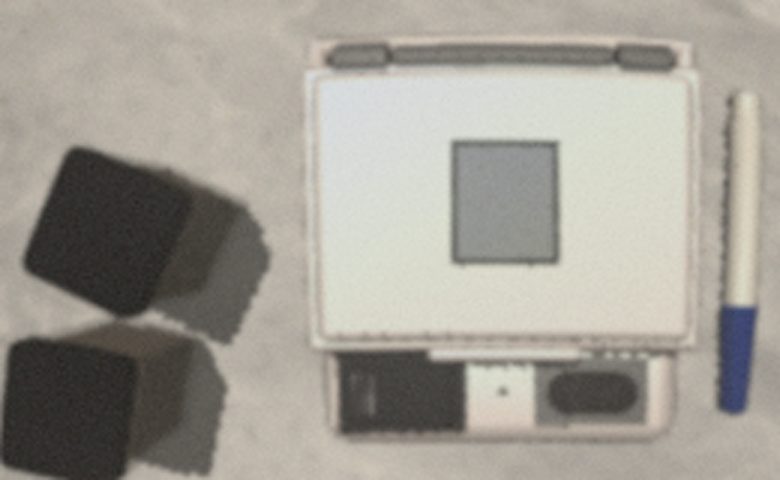

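The cover is shut, the key is back up, and the jars and pen are undisturbed with the printer in place. Handing in.

```bash
python3 -c "
from workcell import bot
print(bot.job_done())"
```

```text
the job is handed in; nothing more can be done
None
```

The job is handed in, done in the order asked: cover pushed shut onto its stop (up to 20 N), rocker pressed fully on (up to 13 N), then feed key pressed about 4.6 mm and let go. The printer and its neighbours look unmoved, but the label advance and power-on were inferred from height and force, as no indicator was visible.

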